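# Nudge a steel sample home on the spark stand and start the measurement

## Task

Push the large round steel sample across the plate of the spark stand until it sits fully home in the V-stop, against both of its jaws and over the spark opening. Slide it with the fingertips without lifting or tipping it, and leave the small disc, the square block, the gas knob, the bottle and the brass weight as they are. Only when the sample is home, press the start button all the way down, then let go of it and leave the sample home.

Things in the scene. Friction and masses are not known exactly. Their poses are not given: they have to be found in the camera images.
- sample: The large round steel sample: a plain bright upright cylinder, 44 mm diameter, 22 mm tall, about 0.26 kg. It stands on the plate of the spark stand, in one of three places (middle, left, right) about 105 mm from the home point on the V's open side; the other samples are in the others. Origin: centre of its underside; z up. It slides on the plate under a push of about 1 to 3 N.
- small_disc: A smaller steel disc, 28 mm diameter, 20 mm tall, on the same plate; leave it. Origin: centre of its underside.
- square_block: A square steel block, 30 x 30 mm, 20 mm tall, on the same plate, at any yaw; leave it. Origin: centre of its underside.
- home (a point): The home point: on the stand's plate, 30 mm above the bench, at the centre of the spark opening (black spot of 12 mm in a brass ring of 18 mm). The sample's origin is exactly here when it rests against both jaws. x axis: the V-stop's line of symmetry, pointing into the V, roughly away from the robot (yaw within 0.35 rad); z up.
- stand: The spark stand: a fixed white box with a flat dark steel plate on top, 220 mm (x) x 240 mm (y) x 30 mm tall, carrying the V-stop and the three samples. Origin: centre of its underside; same axes as the home point, which is 45 mm along its +x.
- v_corner (a point): The inner corner of the V-stop, at plate height, 25.4 mm from the home point along +x. The V-stop is two fixed aluminium bars, 14 mm tall, 12 mm thick, 55 mm long; their inner faces run from this corner at 60 degrees either side of the -x axis, so the V opens towards -x (120 degrees).
- start_top (a point): The centre of the top of the start button: a grey round push button, 36 mm diameter, in a black collar, on a fixed grey box 90 x 90 x 40 mm that stands left or right of the spark stand. It is pressed straight down; its top is about 62 mm above the bench.
- start (a joint): Travel of the start button: 0 is up, 0.006 m is fully down (about 5 N, then a hard stop); a spring returns it.
- gas (a joint): Angle of the gas knob, a grey bar-shaped knob on the other grey box; leave it as it is.
- gas_box: The other grey box, 90 x 90 x 40 mm, fixed, with the gas knob on top (total height about 84 mm), on the other side of the spark stand from the start button. Origin: centre of its underside.
- alcohol: A white bottle with a black cap, 60 mm diameter, 110 mm tall, right of the spark stand, beyond the grey box there. Origin: centre of its underside.
- weight: A brass weight with a knob, 40 mm diameter, 50 mm tall, left of the spark stand, beyond the grey box there. Origin: centre of its underside.
Not all that is in view belongs to the job. Leave any black or pink look-alike of the sample alone. What is shaped like the part that bears start_top but blue is not meant.

How it is judged:
By the outcome, as a careful person would: the job done as asked, in the order asked, and still so for the second after the job is handed in, with the robot touching nothing.
It also fails if it takes over 58 s, if anything falls off the work surface, if the arm or the gripper's body presses on something with over 40 N, if the wrist force passes 120 N, or if a joint passes its speed limit or range.

## Robot

A 7-joint arm with a two-finger parallel gripper is mounted at the origin on the work surface. World frame = base frame: x ahead of the robot, y to its left, z up, the work surface at z = 0. Lengths are in m, angles in rad, forces in N, time in s.
With the tool pointing down it reaches from about 0.4 to 0.85 m from the base axis. Payload 10.4 kg.
Tool frame: the origin (TCP) lies on the centre line of the jaws, within the pads' length; the fingertips stand 11 mm ahead of it and the grasp point (between the pads) lies 8 mm behind it; z points along the fingers, y is the line along which they close (so a half turn about z gives the same grasp; the last joint's range is limited). The gripper opens to 85 mm and grips with 20 to 120 N. Pads are 22 mm wide; open, the fingers measure 114 mm over their backs; the gripper's body (76 mm by 85 mm) begins 54 mm behind the grasp point. The pads swing forward as they close: fully open they stand 13 mm farther back than shut.
Start: joints at [-1.271, 0.332, -0.065, 1.46, 0.022, 1.35, -0.088], TCP at [0.198, 0.593, 0.242] pointing down, gripper open.
Joint ranges: [-2.6, 2.6], [-0.5, 2.12], [-1.47, 1.34], [0.16, 2.42], [-1.27, 4.41], [0.06, 2.06], [-2.6, 2.6]. Speed limits (rad/s): [2.22, 2.22, 2.79, 2.79, 3.14, 3.14, 3.14].

## Interface

Orientations are given as [roll, pitch, yaw] about the fixed x, y, z axes, in that order (R = Rz(yaw) Ry(pitch) Rx(roll)).
In Python, from bench import r gives the robot as it stands. The module is installed in compiled form; this text tells all that it offers.
- The arm moves only by the shell command python3 -m crank 'ROWS' [OPENING] [FORCE]. ROWS is text: rows parted by semicolons, each of 4 numbers parted by spaces: the shift along the tool's x, y, z in m, then the turn about the tool's z in degrees. A call has exactly 10 rows; each row is the pose to reach, as a shift and turn from the pose commanded when the call began, along the tool's axes at that moment; what a row does not reach only later rows make up. A row lasts 1/8 s, in which the tool goes at most 62.5 mm and 10.7 degrees, less where a joint would pass 70% of its speed; a pose out of reach is approached as far as the arm can. A call with a gripper value outside its range is refused whole. OPENING is the opening, from -1 (shut) to 1 (fully open), so that 0 is half open, set as the call begins (- or left out, the last holds). The fingers move at their own pace and stop on an object; FORCE is the grip in N (left out, the last holds). Time passes only in rows, so rows that repeat a pose let the fingers close, or fill a call up. It gives the time, the measured TCP pose, the force, the opening and the grip force at its end, in the units of the state.
- r.state(): the state, without advancing time (a new reading comes with each control period).
- r.grab_frame(name): name is "scene" or "top"; returns the picture (400x640x3 uint8, red, green, blue); there is no depth.
- r.camera_params(name): a dict with "K" (3x3 intrinsics, pixels), "distortion" ([k1, k2, p1, p2, k3] as OpenCV has them; the pictures are not rectified), "view" (4x4, takes a point from world to camera coordinates). Camera axes: x right, y up, looking along -z (the intrinsics and any distortion apply to the point x, -y, -z); pixel columns grow to the right and rows downward; lengths in m; the calibration is good to about 2 mm. A picture is of the moment at which its call begins. camera_params takes no time and is no camera call.
- r.finish_job(): hands the job in; it is judged then, once.
The state is a dict: "t": time; "joint_pos": joint angles; "joint_velocities": joint speeds; "tau": joint torques, N m; "ee_pos": TCP position; "orientation": TCP orientation; "force": force on the tool from outside, world axes, zero at the start; "moment": the same for the moment, N m; "gripper_width": opening from 0.0 (shut) to 1.0 (fully open); "gripper_force": force on a finger pad.
Only numpy, scipy, OpenCV 4.12 (cv2) and the standard library are available. Lean on these libraries where they do the work, as an engineer would, in place of code of your own. Each camera call takes 0.05 s, during which the arm holds its last target. There are 200 camera calls.

## Working session

There is one attempt and no reset: what is moved stays moved. The work goes in short steps, Python scripts to look and compute and a shell command to move; the robot and the scene stay as the last step left them, time stands still between calls to the robot, and variables do not carry over. Pictures are saved under pics/ and viewed, at most 10 in all, crops included, and the job is handed in when it is done.

```bash
mkdir -p pics; cat > h.py <<'E'
import numpy as np, cv2
from bench import r
def ray(cam,px):
    p=r.camera_params(cam);K=np.array(p["K"],float);d=np.array(p["distortion"],float);V=np.array(p["view"],float)
    u=cv2.undistortPoints(np.array(px,float).reshape(-1,1,2),K,d).reshape(-1,2)
    D=np.c_[u[:,0],-u[:,1],-np.ones(len(u))]@V[:3,:3]
    return -V[:3,:3].T@V[:3,3],D
def atz(cam,px,z):
    c,D=ray(cam,px);z=np.broadcast_to(z,len(D));return c+D*((z-c[2])/D[:,2])[:,None]
def proj(cam,P):
    p=r.camera_params(cam);K=np.array(p["K"],float);d=np.array(p["distortion"],float);V=np.array(p["view"],float)
    q=np.c_[P,np.ones(len(P))]@V.T;q=q[:,:3]*[1,-1,-1]
    return cv2.projectPoints(q,np.zeros(3),np.zeros(3),K,d)[0].reshape(-1,2)
E
python3 - <<'E'
from h import *
for n in("scene","top"):
    im=r.grab_frame(n);cv2.imwrite(f"pics/{n}0.png",im[:,:,::-1])
    V=np.array(r.camera_params(n)["view"]);print(n,-V[:3,:3].T@V[:3,3],-V[2,:3])
s=r.state();print({k:np.round(s[k],3) for k in s})
E
```

```text
scene [ 0.78463055 -0.26073046  0.71835488] [-0.3722097   0.33171081 -0.8668494 ]
top [0.36834678 0.0156016  1.17362003] [ 0.13288924 -0.02227205 -0.99088062]
{'t': np.float64(0.1), 'joint_pos': array([-1.271,  0.333, -0.065,  1.461,  0.022,  1.35 , -0.089]), 'joint_velocities': array([ 0.001, -0.001,  0.001, -0.003, -0.   , -0.002, -0.001]), 'tau': array([ 2.0000e-03, -6.2674e+01,  4.9000e-02, -3.9243e+01,  1.6000e-02,
        7.0000e-03,  0.0000e+00]), 'ee_pos': array([0.198, 0.592, 0.242]), 'orientation': array([-3.14 ,  0.   ,  2.819]), 'force': array([-0.559,  0.443,  0.71 ]), 'moment': array([-0.055,  0.011,  0.024]), 'gripper_force': np.float64(0.0), 'gripper_width': np.float64(0.997)}
```

View pics/top0.png

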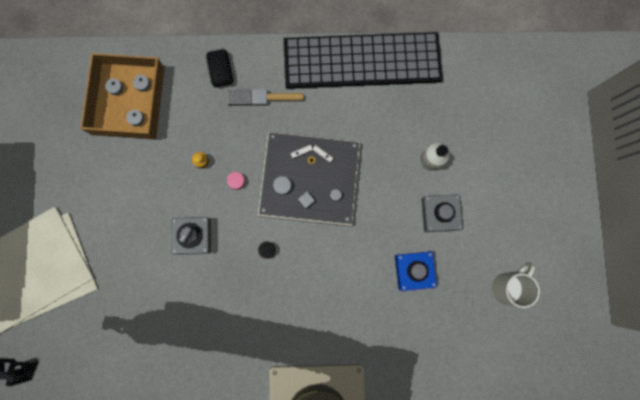

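View pics/scene0.png

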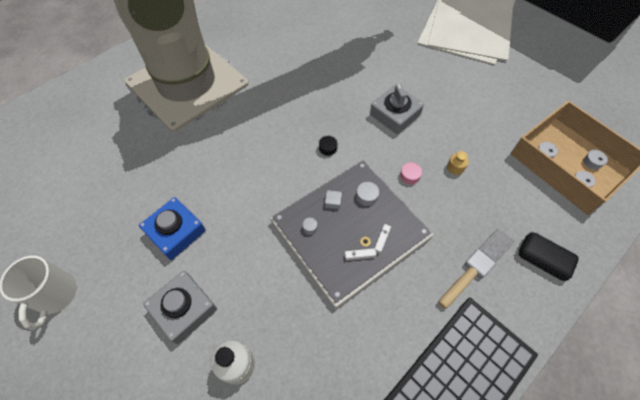

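The candidates for the sample in the top image are: grey disc (282,185), large and on the plate; small disc (336,195); square block (306,200); pink disc (235,181); and black disc (267,250). I choose the grey disc at (282,185). The button is the one on the grey box at (444,212). The blue one at (417,271) is a decoy and the knob at (189,235) is the gas.

```bash
python3 - <<'E'
from h import *
a=cv2.imread("pics/top0.png")[125:235,250:370];b=cv2.imread("pics/scene0.png")[155:305,265:440]
a=cv2.resize(a,(600,550),interpolation=cv2.INTER_CUBIC)
cv2.imwrite("pics/topc.png",a)
b=cv2.resize(b,(700,600),interpolation=cv2.INTER_CUBIC);cv2.imwrite("pics/scenec.png",b)
E
```

```text
(no output)
```

View pics/topc.png

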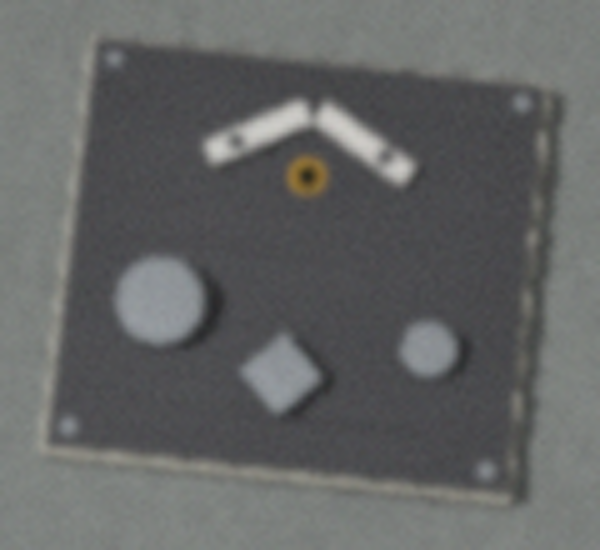

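View pics/scenec.png

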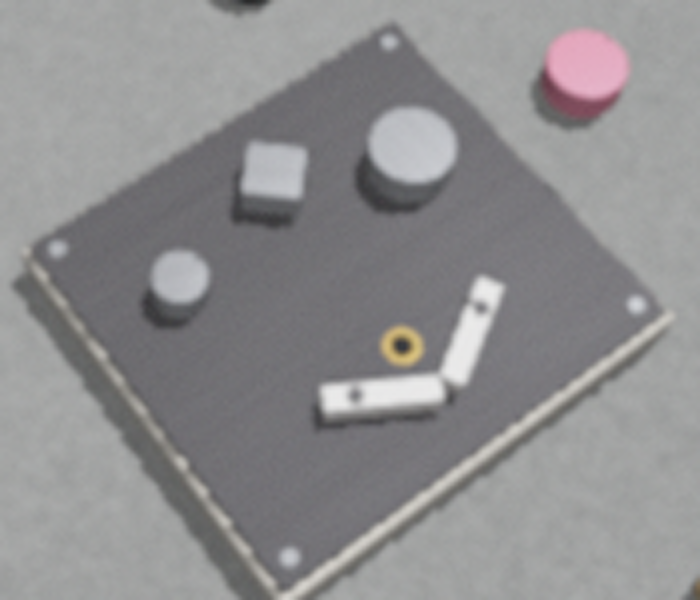

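```bash
python3 - <<'E'
from h import *
T=lambda p:(np.array(p,float)+.5)/5-.5+[250,125]
S=lambda p:(np.array(p,float)+.5)/4-.5+[265,155]
z=[.03,.052,.05,.05,.03,.03,.03,.03]
names="home sample small square scrFL scrFR scrBR scrBL".split()
t=atz("top",T([(307,176),(161,300),(430,349),(283,373),(114,60),(521,104),(486,470),(68,426)]),z)
s=atz("scene",S([(402,345),(412,146),(180,277),(274,172),(637,305),(290,557),(58,249),(389,42)]),z)
for n,a,b in zip(names,t,s):print(n,a.round(4),b.round(4))
for m in(t,s):
  h=m[0];x=(m[4]+m[5]-m[6]-m[7]);y=m[4]+m[7]-m[5]-m[6]
  yaw=np.arctan2(x[1],x[0]);c=m[4:].mean(0);print("yaw",yaw,np.arctan2(-y[0],y[1]),"home from c",c[:2]+.045*np.array([np.cos(yaw),np.sin(yaw)]))
  print("dist",np.linalg.norm(m[1]-m[0]),np.degrees(np.arctan2(*(m[0]-m[1])[1::-1])))
print(atz("top",[(444.5,211.5),(189,235)],[.062,.08]),atz("scene",[(176,302.5)],.062))
E
```

```text
home [0.6232 0.0018 0.03  ] [0.6246 0.0019 0.03  ]
sample [0.5571 0.0754 0.052 ] [0.5595 0.0747 0.052 ]
small [ 0.5304 -0.057   0.05  ] [ 0.5329 -0.057   0.05  ]
square [0.5198 0.0159 0.05  ] [0.5224 0.0154 0.05  ]
scrFL [0.6855 0.0991 0.03  ] [0.688  0.0997 0.03  ]
scrFR [ 0.6589 -0.1084  0.03  ] [ 0.661  -0.1085  0.03  ]
scrBR [ 0.4716 -0.0846  0.03  ] [ 0.4726 -0.0845  0.03  ]
scrBL [0.4979 0.1238 0.03  ] [0.4994 0.1238 0.03  ]
yaw -0.12847098954184066 -0.1266087223366759 home from c [0.62309768 0.0016973 ]
dist 0.1013942202520463 -48.081339064102394
yaw -0.1266292907770835 -0.12837641892945112 home from c [0.62486808 0.00192982]
dist 0.10009927091597633 -48.149692598169366
[[ 0.48120288 -0.32196017  0.062     ]
 [ 0.43572845  0.29479167  0.08      ]] [[ 0.49123447 -0.3245946   0.062     ]]
```

```bash
python3 -m crank '-0.045 -0.035 0.01 4;-0.09 -0.07 0.02 8;-0.14 -0.104 0.03 12;-0.19 -0.14 0.04 17;-0.236 -0.173 0.05 21;-0.283 -0.208 0.06 25;-0.33 -0.242 0.07 29;-0.377 -0.277 0.08 33;-0.424 -0.311 0.09 37;-0.471 -0.346 0.092 41' -0.4 20; python3 -c "
from bench import r
print(r.state())"
```

```text
t: 1.35
ee_pos: [0.5355, 0.1136, 0.1495]
orientation: [-3.141, -0.0, 2.101]
force: [0.4, 1.0, 0.2]
gripper_width: 0.303
gripper_force: 0.0
{'t': 1.35, 'joint_pos': array([-0.63481582,  0.24009706,  0.39256343,  1.80335478, -0.1013484 ,
        1.11893729,  0.32259916]), 'joint_velocities': array([ 0.57829726,  0.39229304,  0.37727947, -0.38800087, -0.23647011,
        0.04407175,  0.46784583]), 'tau': array([-3.39420073e+00, -5.26729703e+01,  3.68701279e+00, -3.27000225e+01,
        7.06386399e-01,  2.90653930e-02, -9.68531370e-01]), 'ee_pos': array([0.53547256, 0.11358989, 0.14949489]), 'orientation': array([-3.14052588e+00, -3.56472948e-04,  2.10135074e+00]), 'force': array([0.41669631, 0.98663123, 0.2276067 ]), 'moment': array([ 0.02432697, -0.03219458,  0.00277024]), 'gripper_force': 0.0, 'gripper_width': 0.303314992372409}
```

```bash
python3 -m crank '0 0 0.02 0;0 0 0.04 0;0 0 0.06 0;0 0 0.07 0;0 0 0.08 0;0 0 0.085 0;0 0 0.09 0;0 0 0.09 0;0 0 0.09 0;0 0 0.09 0'; python3 - <<'E'
from h import *
im=r.grab_frame("scene")[:,:,::-1];cv2.imwrite("pics/s2.png",cv2.resize(im[130:310,260:460],(600,540),interpolation=cv2.INTER_CUBIC))
E
```

```text
t: 2.6
ee_pos: [0.5353, 0.1153, 0.0606]
orientation: [3.141, -0.0, 2.103]
force: [1.6, 0.1, -0.2]
gripper_width: 0.302
gripper_force: 0.0
```

View pics/s2.png

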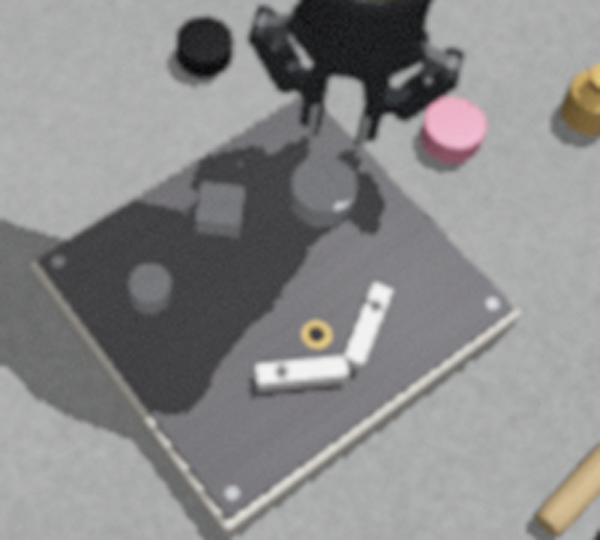

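```bash
python3 -m crank '0 0 0.008 0;0 0 0.015 0;0 0 0.015 0;-0.006 0 0.015 0;-0.012 0 0.015 0;-0.016 0 0.015 0;-0.02 0 0.015 0;-0.025 0 0.015 0;-0.03 0 0.015 0;-0.035 0 0.015 0'; python3 -m crank '-0.006 0 0 0;-0.012 0 0 0;-0.018 0 0 0;-0.024 0 0 0;-0.03 0 0 0;-0.036 0 0 0;-0.042 0 0 0;-0.046 0 0 0;-0.05 0 0 0;-0.05 0 0 0';  python3 - <<'E'
from h import *
im=r.grab_frame("scene")[:,:,::-1];cv2.imwrite("pics/s3.png",cv2.resize(im[130:310,260:460],(600,540),interpolation=cv2.INTER_CUBIC))
E
```

```text
t: 3.9
ee_pos: [0.5531, 0.0849, 0.0453]
orientation: [3.141, -0.0, 2.103]
force: [-1.2, 1.9, 1.5]
gripper_width: 0.305
gripper_force: 1.2
t: 5.15
ee_pos: [0.5785, 0.0414, 0.0453]
orientation: [3.142, 0.0, 2.103]
force: [0.7, 0.5, 0.2]
gripper_width: 0.303
gripper_force: 0.1
```

View pics/s3.png

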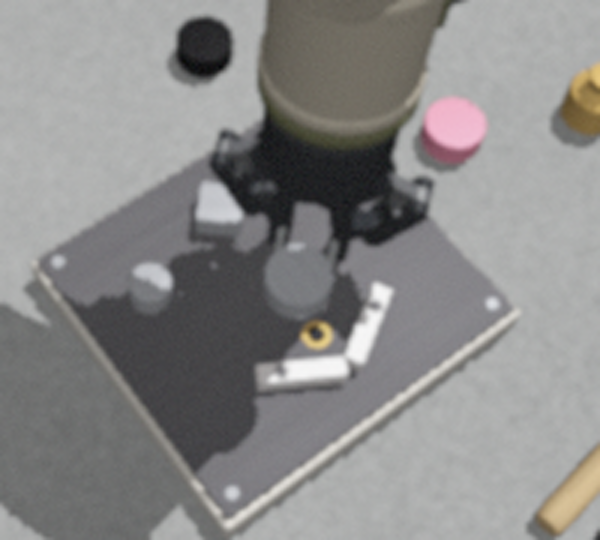

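```bash
python3 -m crank '-0.004 0 0 0;-0.008 0 0 0;-0.013 0 0 0;-0.013 0 0 0;0 0 0 0;0.012 0 0 0;0.025 0 0 0;0.025 0 -0.03 0;0.025 0 -0.06 0;0.025 0 -0.06 0';  python3 - <<'E'
from h import *
print(atz("scene",[((300.5)/3-.5+260,278.5/3-.5+130),(316.5/3-.5+260,334.5/3-.5+130)],[.052,.03]))
E
```

```text
t: 6.45
ee_pos: [0.5667, 0.0646, 0.1076]
orientation: [3.137, 0.001, 2.104]
force: [0.2, 0.4, 0.3]
gripper_width: 0.294
gripper_force: 0.0
[[0.59639022 0.01364156 0.052     ]
 [0.62463159 0.00157919 0.03      ]]
```

```bash
python3 -m crank '-0.008 -0.005 0 -9;-0.016 -0.01 0 -18;-0.024 -0.015 0 -27;-0.032 -0.02 0 -36;-0.04 -0.025 0 -44;-0.0465 -0.0286 0 -52;-0.0465 -0.0286 0.015 -52;-0.0465 -0.0286 0.025 -52;-0.0465 -0.0286 0.025 -52;-0.0465 -0.0286 0.025 -52';  python3 - <<'E'
from h import *
im=r.grab_frame("scene")[:,:,::-1];cv2.imwrite("pics/s4.png",cv2.resize(im[150:290,300:440],(700,700)[:1]*2 and (600,600),interpolation=cv2.INTER_CUBIC))
E
```

```text
t: 7.7
ee_pos: [0.5646, 0.0093, 0.0802]
orientation: [3.142, -0.0, 3.01]
force: [-0.5, 1.0, -0.0]
gripper_width: 0.293
gripper_force: 0.0
```

View pics/s4.png

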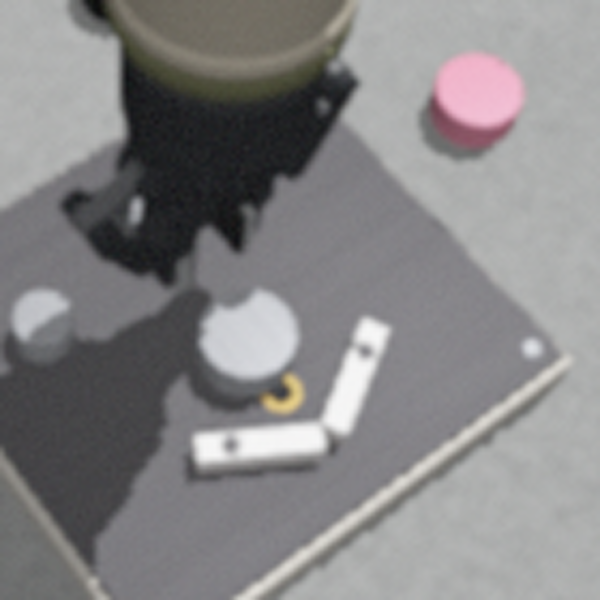

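```bash
python3 - <<'E'
from h import *
k=600/140
print(atz("scene",[(300+248.5/k-.5,150+335.5/k-.5),(300+283.5/k-.5,150+393.5/k-.5)],[.052,.03]))
E
```

```text
[[0.60148621 0.00244329 0.052     ]
 [0.62593178 0.00200641 0.03      ]]
```

```bash
python3 -m crank '0 0 0.015 0;0 0 0.03 0;0 0 0.035 0;0 0 0.035 0;-0.005 0 0.035 0;-0.01 0 0.035 0;-0.014 0 0.035 0;-0.018 0 0.035 0;-0.022 0 0.035 0;-0.026 0 0.035 0'; python3 -m crank '-0.002 0 0 0;-0.004 0 0 0;-0.005 0 0 0;-0.006 0 0 0;-0.007 0 0 0;-0.007 0 0 0;-0.007 0 0 0;-0.007 0 0 0;-0.007 0 0 0;-0.007 0 0 0'
```

```text
t: 9.0
ee_pos: [0.5906, 0.0055, 0.0453]
orientation: [3.141, -0.0, 3.011]
force: [-2.3, 0.4, 2.1]
gripper_width: 0.301
gripper_force: 1.6
t: 10.25
ee_pos: [0.5953, 0.005, 0.0449]
orientation: [-3.142, -0.004, 3.011]
force: [-12.0, 1.8, 9.0]
gripper_width: 0.299
gripper_force: 7.1
```

```bash
python3 -m crank '-0.001 0.002 0 0;-0.001 -0.002 0 0;0 0 0 0;0.003 0 0 0;0.008 0 0 0;0.014 0 0 0;0.02 0 -0.01 0;0.02 0 -0.05 0;0.02 0 -0.1 0;0.02 0 -0.14 0'; python3 -m crank '0.03 0.03 0 9;0.06 0.06 0 18;0.09 0.09 0 27;0.09 0.12 0 27;0.09 0.14 0 27;0.09 0.16 0 27;0.09 0.18 0 27;0.09 0.18 0 27;0.09 0.18 0 27;0.09 0.18 0 27' -1;  python3 - <<'E'
from h import *
im=r.grab_frame("scene")[:,:,::-1];a=cv2.resize(im[190:270,320:420],(600,480),interpolation=cv2.INTER_CUBIC)
cv2.imwrite("pics/s5.png",a)
print(proj("scene",np.array([[.6248,.0018,.052]])))
im=r.grab_frame("scene")[:,:,::-1];cv2.imwrite("pics/s5full.png",im)
t=r.grab_frame("top")[:,:,::-1];cv2.imwrite("pics/t5.png",t)
E
```

```text
t: 11.5
ee_pos: [0.5776, 0.0071, 0.1882]
orientation: [3.141, 0.002, 3.01]
force: [1.1, -0.6, -0.4]
gripper_width: 0.301
gripper_force: 0.0
t: 12.75
ee_pos: [0.5119, 0.1964, 0.1853]
orientation: [-3.141, 0.0, 2.538]
force: [0.5, -0.7, 0.6]
gripper_width: 0.001
gripper_force: 0.0
[[366.26427474 236.27830916]]
```

View pics/s5.png

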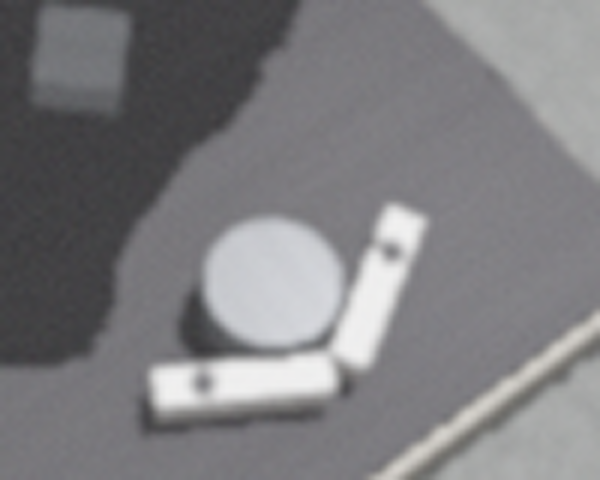

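```bash
python3 - <<'E'
from h import *
yaw=-.1275;R=np.array([[np.cos(yaw),-np.sin(yaw)],[np.sin(yaw),np.cos(yaw)]])
w=lambda h,p,z:np.c_[np.array(p)@R.T+h,np.full(len(p),z)]
th=np.linspace(0,2*np.pi,60);circ=.022*np.c_[np.cos(th),np.sin(th)]
out=[]
for cam,f,(x0,y0,ww,hh),h,k in(("scene","s5full",(335,200,65,65),[.6248,.0018],7),("top","t5",(285,140,52,52),[.6232,.0018],7)):
    im=cv2.imread(f"pics/{f}.png");c=cv2.resize(im[y0:y0+hh,x0:x0+ww],None,fx=k,fy=k,interpolation=cv2.INTER_CUBIC)
    def dr(P,col):
        q=(proj(cam,P)-[x0,y0]+.5)*k-.5
        cv2.polylines(c,[np.int32(q*16)],True,col,1,cv2.LINE_AA,4)
    dr(w(h,circ,.052),(0,0,255));dr(w(h,circ,.03),(0,255,255))
    for s in(1,-1):
        u=np.array([-.5,s*.866]);n=np.array([.866,s*.5]);a=np.array([.0254,0])
        dr(w(h,[a,a+.055*u,a+.055*u+.012*n,a+.012*n],.044),(0,200,0))
    out.append(cv2.resize(c,None,fx=400/c.shape[0],fy=400/c.shape[0]))
cv2.imwrite("pics/ov.png",np.hstack(out))
E
```

```text
(no output)
```

View pics/ov.png

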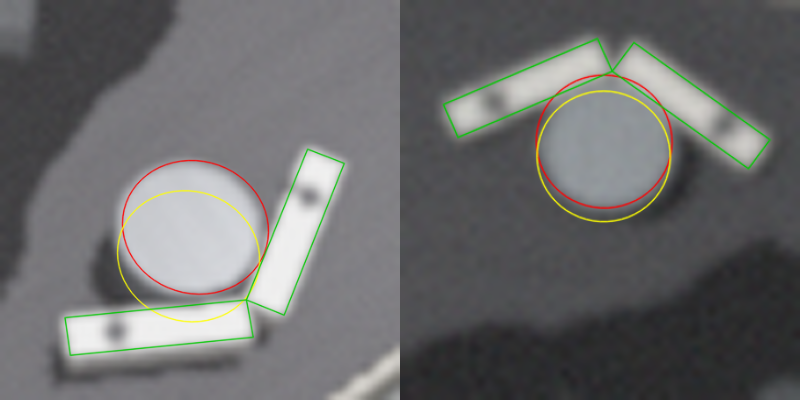

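```bash
cat > fit.py <<'E'
from h import *
from scipy.optimize import minimize
from scipy.ndimage import map_coordinates, gaussian_filter
yaw=-.1275;R=np.array([[np.cos(yaw),-np.sin(yaw)],[np.sin(yaw),np.cos(yaw)]])
w=lambda h,p,z:np.c_[np.array(p)@R.T+h,np.full(len(p),z)]
def fit(cam,f,h0):
    im=gaussian_filter(cv2.imread(f"pics/{f}.png",0).astype(float),.5)
    s=lambda P:map_coordinates(im,proj(cam,P)[:,::-1].T,order=3).mean()
    th=np.radians(np.linspace(75,285,80));c=np.c_[np.cos(th),np.sin(th)]   # free side of the disc
    disc=lambda h:s(w(h,.024*c,.052))-s(w(h,.020*c,.052))
    t=np.linspace(.004,.051,40)[:,None]
    def jaws(h):
        v=0
        for sg in(1,-1):
            u=np.array([-.5,sg*.866]);n=np.array([.866,sg*.5]);a=np.array([.0254,0])
            v+=s(w(h,a+t*u+.014*n,.044))-s(w(h,a+t*u+.010*n,.044))
            q=np.linspace(.002,.01,10)[:,None]
            v+=s(w(h,a+.057*u+q*n,.044))-s(w(h,a+.053*u+q*n,.044))
            t2=np.linspace(.035,.051,15)[:,None]
            v+=s(w(h,a+t2*u-.002*n,.044))-s(w(h,a+t2*u+.002*n,.044))
        return v
    m=lambda g:minimize(g,h0,method="Nelder-Mead",options=dict(initial_simplex=np.array(h0)+[[0,0],[.003,0],[0,.003]])).x
    a,b=m(disc),m(jaws)
    print(cam,"disc",a.round(4),"jaws",b.round(4),"disc-home in stand axes mm",((a-b)@R*1e3).round(2))
E
python3 -c "
from fit import *
fit('scene','s5full',[.6248,.0018]);fit('top','t5',[.6232,.0018])
fit('scene','scene0',[.5595,.0747]);fit('top','top0',[.557,.0754])"
```

```text
scene disc [ 6.241e-01 -3.000e-04] jaws [0.6243 0.0016] disc-home in stand axes mm [ 0.05 -1.97]
top disc [6.223e-01 4.000e-04] jaws [0.6227 0.0019] disc-home in stand axes mm [-0.16 -1.58]
scene disc [0.5591 0.0755] jaws [0.5831 0.0888] disc-home in stand axes mm [-22.07 -16.21]
top disc [0.5576 0.076 ] jaws [0.5644 0.0802] disc-home in stand axes mm [-6.26 -5.04]
```

```bash
python3 -m crank '-0.02 -0.015 0 -6;-0.04 -0.03 0 -13;-0.06 -0.045 0 -20;-0.08 -0.06 0 -27;-0.1 -0.075 0.01 -34;-0.12 -0.09 0.02 -41;-0.14 -0.105 0.04 -48;-0.16 -0.12 0.055 -55;-0.18 -0.136 0.065 -57;-0.18 -0.136 0.065 -57' -1; python3 -m crank '0 0 0.02 0;0 0 0.04 0;0 0 0.055 0;0 0 0.06 0;0 0 0.062 0;0 0 0.064 0;0 0 0.064 0;0 0 0.064 0;0 0 0.064 0;0 0 0.064 0'
```

```text
t: 14.15
ee_pos: [0.5827, -0.0193, 0.1195]
orientation: [-3.141, -0.002, -2.752]
force: [0.4, 0.9, 0.0]
gripper_width: -0.001
gripper_force: 0.0
t: 15.4
ee_pos: [0.5831, -0.0166, 0.0564]
orientation: [3.142, 0.0, -2.749]
force: [0.6, 0.8, 0.0]
gripper_width: 0.0
gripper_force: 0.0
```

```bash
python3 -m crank '0 0 0.001 0;0 0 0.002 0;0 0 0.003 0;0 0 0.004 0;0 0 0.005 0;0 0 0.006 0;0 0 0.006 0;0 0 0.006 0;0 0 0.006 0;0 0 0.006 0'
```

```text
t: 16.65
ee_pos: [0.5831, -0.0166, 0.0503]
orientation: [3.142, 0.0, -2.749]
force: [-0.7, -0.5, 0.1]
gripper_width: -0.002
gripper_force: 0.0
```

```bash
python3 -m crank '0 0 0.002 0;0 0 0.004 0;-0.002 0 0.004 0;-0.004 0 0.004 0;-0.006 0 0.004 0;-0.008 0 0.004 0;-0.009 0 0.004 0;-0.01 0 0.004 0;-0.011 0 0.004 0;-0.011 0 0.004 0';python3 -m crank '-0.0005 0 0 0;-0.001 0 0 0;-0.0015 0 0 0;-0.002 0 0 0;-0.002 0 0 0;-0.002 0 0 0;-0.002 0 0 0;-0.002 0 0 0;-0.002 0 0 0;-0.002 0 0 0'
```

```text
t: 17.9
ee_pos: [0.5932, -0.0124, 0.0463]
orientation: [3.141, -0.0, -2.749]
force: [-0.1, -0.3, -0.0]
gripper_width: -0.001
gripper_force: 0.1
t: 19.15
ee_pos: [0.5935, -0.0123, 0.0461]
orientation: [3.141, -0.003, -2.749]
force: [-9.7, -2.0, 8.2]
gripper_width: 0.002
gripper_force: 4.8
```

```bash
python3 -m crank '0.006 0 0 0;0.013 0 0 0;0.013 0 -0.04 0;0.013 0.005 -0.06 10;0.01 0.015 -0.06 20;0.005 0.02 -0.06 30;0 0.03 -0.06 40;-0.006 0.036 -0.06 50;-0.009 0.04 -0.06 60;-0.009 0.04 -0.06 60';python3 -m crank '0 0 0 0;0 0 0.03 0;0 0 0.05 0;0 0 0.06 0;0 0 0.06 0;-0.003 0 0.06 0;-0.006 0 0.06 0;-0.009 0 0.06 0;-0.01 0 0.06 0;-0.01 0 0.06 0';python3 -m crank '-0.001 0 0 0;-0.002 0 0 0;-0.003 0 0 0;-0.004 0 0 0;-0.004 0 0 0;-0.004 0 0 0;-0.004 0 0 0;-0.004 0 0 0;-0.004 0 0 0;-0.004 0 0 0'
```

```text
t: 20.4
ee_pos: [0.588, 0.0293, 0.1063]
orientation: [3.141, 0.0, 2.489]
force: [0.8, 0.0, 0.2]
gripper_width: -0.003
gripper_force: 0.0
t: 21.65
ee_pos: [0.5961, 0.0227, 0.0463]
orientation: [3.141, 0.0, 2.487]
force: [-0.0, 0.8, 0.2]
gripper_width: 0.001
gripper_force: 0.0
t: 22.9
ee_pos: [0.5975, 0.0218, 0.0461]
orientation: [-3.141, -0.004, 2.488]
force: [-9.5, 4.5, 7.1]
gripper_width: 0.003
gripper_force: 5.2
```

```bash
python3 -m crank '0.006 0 0 0;0.014 0 0 0;0.014 0 -0.03 0;0.014 0 -0.07 0;0.014 0 -0.11 0;0.014 0 -0.14 0;0.014 0 -0.14 0;0.014 0 -0.14 0;0.014 0 -0.14 0;0.014 0 -0.14 0'; python3 - <<'E'
import cv2,numpy as np
a=cv2.imread("pics/top0.png")[185:240,415:475];b=cv2.imread("pics/scene0.png")[270:340,140:215]
o=np.full((400,760,3),0,np.uint8);a=cv2.resize(a,None,fx=6,fy=6,interpolation=3);b=cv2.resize(b,None,fx=5,fy=5,interpolation=3)
o[:a.shape[0],:360]=a;o[:350,380:755]=b;cv2.imwrite("pics/btn.png",o)
E
```

```text
t: 24.15
ee_pos: [0.5877, 0.0288, 0.1855]
orientation: [-3.141, -0.001, 2.487]
force: [0.3, 0.1, 0.1]
gripper_width: 0.001
gripper_force: 0.0
```

View pics/btn.png

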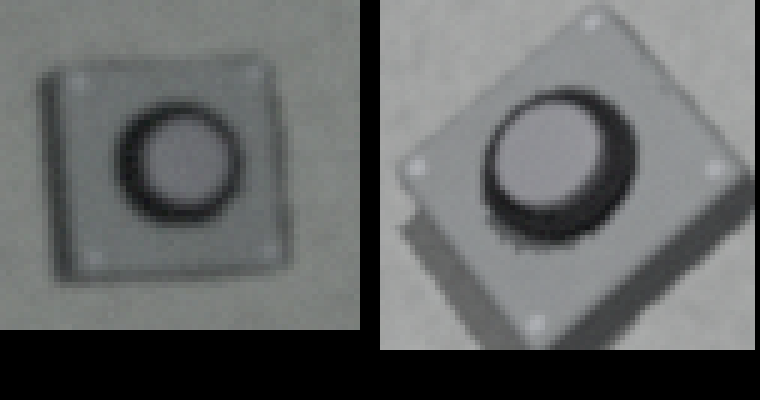

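```bash
python3 -c "
from h import *
print(atz('top',[(446,210.7)],.062),atz('scene',[(173.2,299.6)],.062))"
```

```text
[[ 0.48309553 -0.32578074  0.062     ]] [[ 0.48377123 -0.32539107  0.062     ]]
```

```bash
python3 -m crank '-0.015 -0.04 0 0;-0.03 -0.08 0 0;-0.045 -0.12 0 0;-0.06 -0.16 0 0;-0.075 -0.2 0 0;-0.09 -0.24 0.01 0;-0.105 -0.28 0.03 0;-0.12 -0.32 0.05 0;-0.133 -0.344 0.065 0;-0.133 -0.344 0.065 0'; python3 -m crank '0 0 0.01 0;0 0 0.02 0;0 0 0.03 0;0 0 0.035 0;0 0 0.038 0;0 0 0.041 0;0 0 0.043 0;0 0 0.043 0;0 0 0.043 0;0 0 0.043 0'
```

```text
t: 25.4
ee_pos: [0.4823, -0.327, 0.1198]
orientation: [-3.14, -0.002, 2.483]
force: [0.2, 0.4, -0.9]
gripper_width: -0.0
gripper_force: 0.0
t: 26.65
ee_pos: [0.4843, -0.3251, 0.0784]
orientation: [3.141, 0.0, 2.487]
force: [0.1, -0.9, 0.2]
gripper_width: 0.002
gripper_force: 0.0
```

```bash
python3 -m crank '0 0 0.002 0;0 0 0.004 0;0 0 0.006 0;0 0 0.008 0;0 0 0.009 0;0 0 0.01 0;0 0 0.011 0;0 0 0.012 0;0 0 0.013 0;0 0 0.013 0'; python3 -m crank '0 0 0.001 0;0 0 0.002 0;0 0 0.003 0;0 0 0.003 0;0 0 0.003 0;0 0 0.003 0;0 0 0.003 0;0 0 0.003 0;0 0 0.003 0;0 0 0.003 0'
```

```text
t: 27.9
ee_pos: [0.4843, -0.3252, 0.0669]
orientation: [3.14, -0.0, 2.487]
force: [-7.3, 5.6, 21.8]
gripper_width: -0.002
gripper_force: 11.2
t: 29.15
ee_pos: [0.4845, -0.3253, 0.0663]
orientation: [3.139, 0.0, 2.487]
force: [-18.1, 13.1, 51.1]
gripper_width: 0.003
gripper_force: 25.3
```

```bash
python3 -m crank '0 0 -0.005 0;0 0 -0.012 0;0 0 -0.03 0;0 0 -0.06 0;0 0 -0.09 0;0 0 -0.11 0;0 0 -0.11 0;0 0 -0.11 0;0 0 -0.11 0;0 0 -0.11 0'; python3 - <<'E'
from fit import *
for c,f,h in(("scene","s9",[.6248,.0018]),("top","t9",[.6232,.0018])):
    cv2.imwrite(f"pics/{f}.png",r.grab_frame(c)[:,:,::-1]);fit(c,f,h)
E
```

```text
t: 30.4
ee_pos: [0.4839, -0.325, 0.1716]
orientation: [-3.141, -0.001, 2.487]
force: [-0.1, -0.4, -0.9]
gripper_width: -0.001
gripper_force: 0.0
scene disc [ 6.243e-01 -1.000e-04] jaws [0.6244 0.0016] disc-home in stand axes mm [ 0.11 -1.72]
top disc [6.222e-01 6.000e-04] jaws [0.6227 0.0019] disc-home in stand axes mm [-0.32 -1.42]
```

```bash
python3 -c "
from bench import r
print(r.finish_job())"
```

```text
the job is handed in; nothing more can be done
None
```

I pushed the sample home in the V-stop, pressed the start button to its hard stop and released it, and handed the job in at about 30.5 s. Push tests on each side indicated contact with both jaws, though the camera fit still put the sample about 1.5 mm to the right of home (towards −y), which I judged to be shading bias. I didn't check the other objects again afterwards, but no move was planned to touch them.

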